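# Knock the bearing out of its block on the post stand

### The job

Set the bearing block that still has its bearing in it squarely down over the upright post of the knock-out stand, so that the block rests flat on the stand and the post pokes the bearing up out of its recess from below. Then lift the raised bearing out, and lay it flat in the shallow steel tray without dropping it; leave the block sitting on the stand.

Things in the scene. Friction and masses are not known exactly. Their poses are not given: they have to be found in the camera images.
- block: Aluminium bearing block, flat on the bench, 96 (x) by 60 (y) by 28 mm high, 0.2-0.45 kg. Round recess from the top, 48 mm wide, 18 deep, holding the bearing; its 10 mm floor has a 38 mm access hole right through to the underside. Origin: centre of the underside, on the hole's axis; z up. A twin block with an empty recess also lies there: not that one.
- bearing: Solid capped steel bearing: disc 46 mm wide, 18 high, 0.1-0.23 kg, dark seal ring on top. Origin: centre of its underside; z up along its axis. Starts loose in the block's recess (1 mm gap all round), its top flush with the block's, origin 10 mm above the block's. With the block seated on the stand it stands 12 mm proud, lowest 6 mm still in the recess; may lean a little.
- stand: Dark steel knock-out stand, bolted down: round base 116 mm wide, 10 high; on it a round pad 52 mm wide, its flat top, 30 mm above the bench, carries the block (any yaw). A bright post 18 mm wide rises 22 mm from the pad's centre, to 52 mm above the bench, 10 mm to spare all round in the access hole. Origin: centre of the base's underside, on the post's axis.
- tray: Shallow open steel tray, empty, loose on the bench: 170 (x) by 140 (y) by 15 mm high outside, walls and floor 3 mm thick, 0.45 kg. Origin: centre of its underside; z up.
Things that resemble listed ones, but are neither listed nor needed, are in the scene too. Leave any brown or purple look-alike of the bearing alone.

How it is judged:
By the outcome, as a careful person would: the job done as asked, in the order asked, and still so for the second after the job is handed in, with the robot touching nothing.
It also fails if it takes over 58 s, if anything falls off the work surface, if the arm or the gripper's body presses on something with over 40 N, if the wrist force passes 120 N, or if a joint passes its speed limit or range.

### The arm

A 6-joint arm with a two-finger parallel gripper is mounted at the origin on the work surface. World frame = base frame: x ahead of the robot, y to its left, z up, the work surface at z = 0. Lengths are in m, angles in rad, forces in N, time in s.
With the tool pointing down it reaches from about 0.35 to 0.775 m from the base axis. Payload 7.3 kg.
Tool frame: the origin (TCP) lies at the very end of the fingers, on their centre line; the grasp point (between the pads) lies 19 mm behind it; z points along the fingers, y is the line along which they close (so a half turn about z gives the same grasp; the last joint's range is limited). The gripper opens to 92 mm and grips with 3 to 60 N. Pads are 19 mm wide; open, the fingers measure 130 mm over their backs; the gripper's body (75 mm by 190 mm) begins 47 mm behind the grasp point.
Start: joints at [-1.452, 0.342, 1.524, -0, 1.275, -0.146], TCP at [0.137, -0.507, 0.227] pointing down, gripper open.
Joint ranges: [-2.53, 2.53], [-0.77, 2.02], [0.04, 2.7], [-1, 4.14], [0.28, 2.66], [-3.11, 3.11]. Speed limits (rad/s): [2.57, 2.57, 3.14, 3.14, 3.14, 3.14].

### API

Orientations are given as [roll, pitch, yaw] about the fixed x, y, z axes, in that order (R = Rz(yaw) Ry(pitch) Rx(roll)).
In Python, from cell import robot gives the robot as it stands. The module is installed in compiled form; this text tells all that it offers.
- The arm moves only by the tool arm_command, never from a script. Its argument "moves" is a list of rows, each a list of 3 entries, a list of its own where there are three numbers: the shift along the tool's x, y, z in m, then the turn, a rotation vector about the tool's x, y, z in rad, then the finger opening in m, from 0 to 0.0918. In form: [[[dx, dy, dz], [ax, ay, az], claw], ...]. A call has exactly 5 rows; each row is the pose to reach, as a shift and turn from the pose commanded when the call began, along the tool's axes at that moment; what a row does not reach only later rows make up. A row lasts 1/10 s, in which the tool goes at most 50 mm and 8.59 degrees, less where a joint would pass 70% of its speed; a pose out of reach is approached as far as the arm can. A call with a gripper value outside its range is refused whole. The fingers move at their own pace and stop on an object; "squeeze" is the grip in N (left out, the last holds). Time passes only in rows, so rows that repeat a pose let the fingers close, or fill a call up. It gives the time, the measured TCP pose, the force, the opening and the grip force at its end, in the units of the state.
- robot.observe(): the state, without advancing time (a new reading comes with each control period).
- robot.read_camera(name): name is "side" or "top"; returns the picture (384x512x3 uint8, red, green, blue); there is no depth.
- robot.camera_model(name): a dict with "fx", "fy", "cx", "cy" (pixels), "k1" (the pictures are not rectified: a ray, as slopes to the right and down, at radius r is drawn at 1 + k1 r^2 times it, then the intrinsics apply), "R" (3x3) and "t" (3): a world point X has camera coordinates R X + t. Camera axes: x right, y down, z forward; pixel columns grow to the right and rows downward; lengths in m; the calibration is good to about 2 mm. A picture is of the moment at which its call begins. camera_model takes no time and is no camera call.
- robot.hand_in(): hands the job in; it is judged then, once.
The state is a dict: "time": time; "qpos": joint angles; "qvel": joint speeds; "joint_efforts": joint torques, N m; "tool_pos": TCP position; "tool_rot": TCP orientation; "contact_force": force on the tool from outside, world axes, zero at the start; "torque": the same for the moment, N m; "opening": finger opening in m; "grip_force": force on a finger pad.
Only numpy, scipy, OpenCV 4.12 (cv2) and the standard library are available. Lean on these libraries where they do the work, as an engineer would, in place of code of your own. Each camera call takes 0.05 s, during which the arm holds its last target. There are 200 camera calls.

## Working session

There is one attempt and no reset: what is moved stays moved. The work goes in short steps, Python scripts to look and compute and a tool call to move; the robot and the scene stay as the last step left them, time stands still between calls to the robot, and variables do not carry over. Pictures are saved under pics/ and viewed, at most 10 in all, crops included, and the job is handed in when it is done.

Besides the shell and the picture viewer there is one more tool, called after "Call:" by a JSON object that holds its "api" and its "payload", one argument or row to a line. arm_command: Moves the arm, as the interface text tells. Its arguments: {"type":"object","properties":{"moves":{"type":"array"},"squeeze":{"type":"number"}},"required":["moves"]}

```bash
mkdir -p pics
cat > h.py <<'E'
import numpy as np, cv2
from cell import robot
def ray(m,uv):
    p=np.array([(uv[0]-m['cx'])/m['fx'],(uv[1]-m['cy'])/m['fy']]);q=p.copy()
    for _ in range(20): q=p/(1+m['k1']*(q@q))
    R=np.array(m['R']);t=np.array(m['t'])
    return -R.T@t, R.T@np.array([q[0],q[1],1])
def at(name,uv,z):
    c,d=ray(robot.camera_model(name),uv); return c+d*(z-c[2])/d[2]
def px(name,X):
    m=robot.camera_model(name);c=np.array(m['R'])@np.array(X)+np.array(m['t']);q=c[:2]/c[2];q=q*(1+m['k1']*(q@q))
    return np.array([q[0]*m['fx']+m['cx'],q[1]*m['fy']+m['cy']])
def snap(name,f,crop=None,s=1):
    im=robot.read_camera(name)[:,:,::-1]
    cv2.imwrite('pics/raw_'+f,im)
    if crop: im=im[crop[1]:crop[3],crop[0]:crop[2]]
    cv2.imwrite('pics/'+f,cv2.resize(im,None,fx=s,fy=s,interpolation=cv2.INTER_CUBIC))
E
python3 - <<'E'
from h import *
snap('top','t0.png',None,1.5625);snap('side','s0.png',None,1.5625)
for n in('top','side'):
    m=robot.camera_model(n);print(n,m['fx'],m['k1'],ray(m,(256,192)))
s=robot.observe();print(s['tool_pos'],s['tool_rot'],s['time'],s['contact_force'],s['opening'])
E
```

```text
top 445.5323244640495 -0.10283599214078516 (array([ 0.37334843, -0.04625068,  1.06901112]), array([ 0.13742051, -0.01875317, -0.99039581]))
side 492.5223191515019 0.01844716923667119 (array([-0.42365146,  0.80784042,  0.82090392]), array([ 0.61511425, -0.58245701, -0.53154344]))
[ 0.13738467 -0.50634873  0.22612985] [-3.14025691e+00 -2.01236033e-04  2.64779519e-01] 0.1 [-0.2850008   0.21299196 -0.08718112] 0.09179265952649752
```

View pics/t0.png

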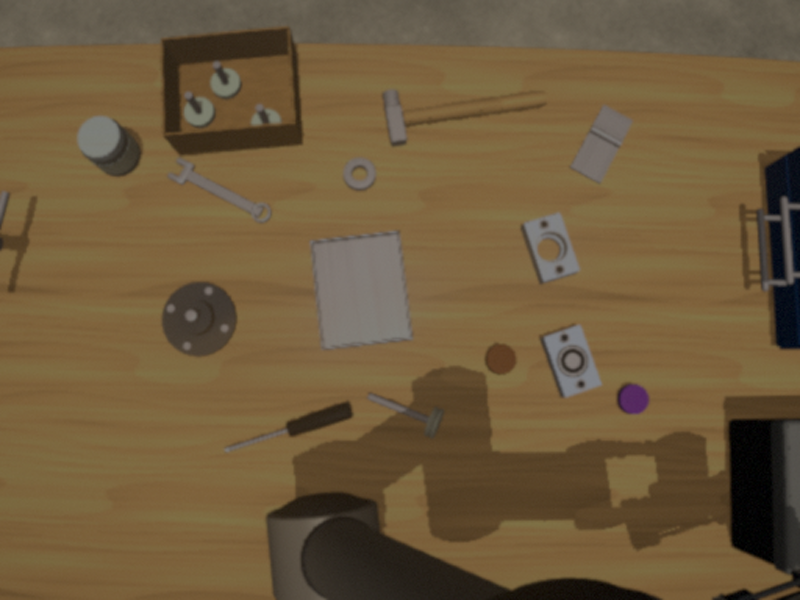

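View pics/s0.png

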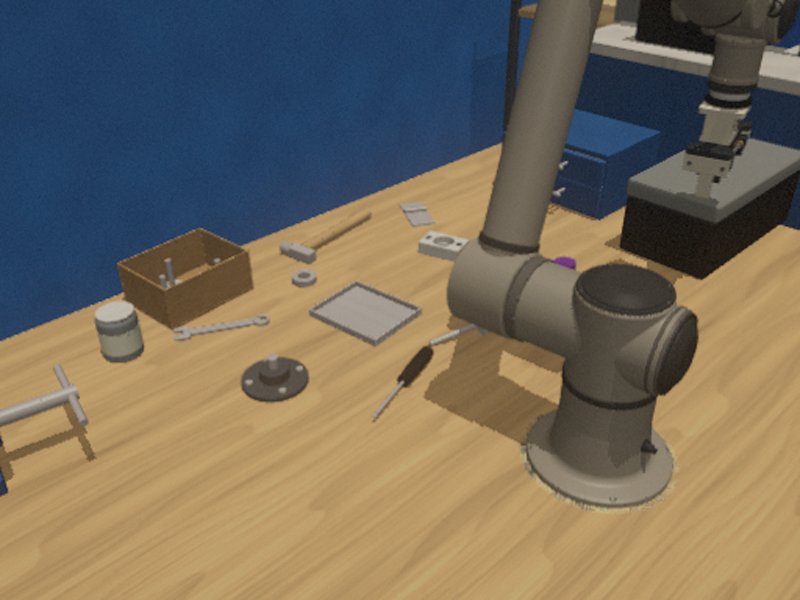

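Top view (enlarged by 1.5625): the loaded block is at about (571,361), the empty twin at (550,248), the stand at (200,318) with its post tip at (191,315), and the tray at (362,290). Next I'll enlarge the block and stand.

Run:
```python
from h import *
im=cv2.imread('pics/raw_t0.png')
f=lambda x,y:cv2.resize(im[y:y+60,x:x+60],None,fx=6.6,fy=6.6,interpolation=cv2.INTER_CUBIC)
cv2.imwrite('pics/c0.png',cv2.convertScaleAbs(np.hstack([f(336,201),f(98,174)]),alpha=1.5))
```

```text
(no output)
```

View pics/c0.png

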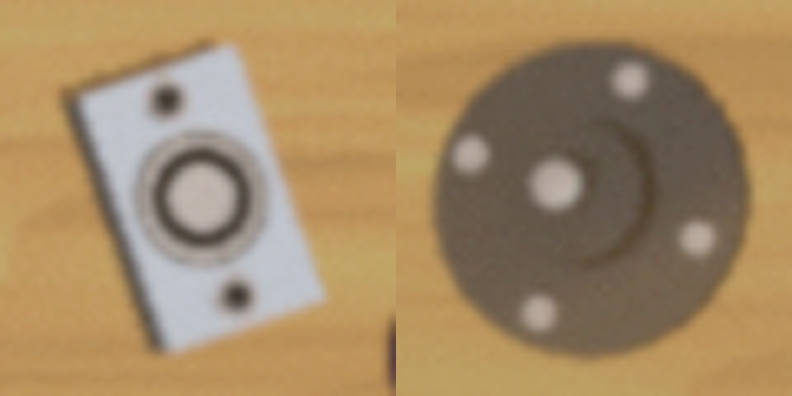

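Left half of the crop: block top corners at (80,95), (235,43), (325,297) and (163,352), bearing centre at (202,198). Right half: base centre at (196,198) and post tip at (159,184).

Run:
```python
from h import *
P=lambda o,c:(o[0]+(c[0]+.5)/6.6-.5,o[1]+(c[1]+.5)/6.6-.5)
c=[at('top',P((336,201),q),.028)[:2] for q in((80,95),(235,43),(325,297),(163,352))]
for i in range(4): e=c[(i+1)%4]-c[i];print(c[i],np.hypot(*e),np.degrees(np.arctan2(e[1],e[0])))
print('blk',np.mean(c,0),'bearing',at('top',P((336,201),(202,198)),.028))
print('base',at('top',P((98,174),(196,198)),.0095),'post',at('top',P((98,174),(159,184)),.052))
T=[at('top',((x+.5)/1.5625-.5,(y+.5)/1.5625-.5),.015)[:2] for x,y in((311,241),(399,232),(412,339),(325,348))]
print('tray',np.mean(T,0));
for i in range(4): e=T[(i+1)%4]-T[i];print(np.hypot(*e),np.degrees(np.arctan2(e[1],e[0])))
print('side stand base',at('side',((275+.5)/1.5625-.5,(380+.5)/1.5625-.5),.01),'post top',at('side',((273+.5)/1.5625-.5,(358+.5)/1.5625-.5),.052))
for n,z,p in(('stand',0.052,[.475,.27]),):
  pass
```

```text
[ 0.46600692 -0.28306365] 0.05997983551844193 -71.17004820850153
[ 0.48536604 -0.33983341] 0.09590333047363003 -161.17055961776538
[ 0.39459512 -0.37078641] 0.06226497152951105 108.51915430601372
[ 0.37481841 -0.31174567] 0.09559289496991612 17.460208980819974
blk [ 0.43019662 -0.32635728] bearing [ 0.42956848 -0.3266961   0.028     ]
base [0.48814322 0.24288265 0.0095    ] post [0.48827915 0.24465574 0.052     ]
tray [ 0.53559632 -0.00692895]
0.136975383779702 -83.25068550966007
0.1673583210677222 -172.60111170365096
0.13261670695778024 96.67504760950288
0.16729268653657886 8.89246270318905
side stand base [0.48058024 0.24846616 0.01      ] post top [0.48512974 0.24436863 0.052     ]
```

```bash
cat >> h.py <<'E'
from scipy.spatial.transform import Rotation as Ro
def goto(x,y,z,yawdeg,start=None):
    s=robot.observe()
    p,r=start or (s['tool_pos'],Ro.from_euler('xyz',s['tool_rot']))
    T=Ro.from_euler('xyz',[np.pi,0,np.radians(yawdeg)])
    print(np.round(r.inv().apply(np.array([x,y,z])-p),4),np.round((r.inv()*T).as_rotvec(),4))
    return np.array([x,y,z]),T
E
python3 - <<'E'
from h import *
goto(.430,-.3265,.10,18.5)
E
```

```text
[ 0.3295 -0.0968  0.1263] [-0.0013 -0.0002 -0.0581]
```

Call:
{"api": "arm_command", "payload": {
  "moves": [
    [[0.02,-0.006,0.008],[0,0,0],0.09],
    [[0.058,-0.017,0.022],[0,0,-0.01],0.09],
    [[0.098,-0.029,0.037],[0,0,-0.02],0.09],
    [[0.138,-0.04,0.053],[0,0,-0.04],0.09],
    [[0.178,-0.052,0.068],[0,0,-0.058],0.09]
  ]
}}

```text
time: 0.6
tool_pos: [0.2967, -0.4088, 0.1579]
tool_rot: [-3.141, 0.0, 0.323]
contact_force: [1.2, -0.6, 0.9]
opening: 0.0901
grip_force: 0.0
```

Run:
```python
from h import *
goto(.430,-.3265,.10,18.5)
```

```text
[ 0.1526 -0.0357  0.0579] [-0.0004  0.0001  0.0002]
```

Call:
{"api": "arm_command", "payload": {
  "moves": [
    [[0.036,-0.008,0.014],[0,0,0],0.09],
    [[0.074,-0.017,0.028],[0,0,0],0.09],
    [[0.11,-0.026,0.042],[0,0,0],0.09],
    [[0.14,-0.033,0.053],[0,0,0],0.09],
    [[0.1526,-0.0357,0.058],[0,0,0],0.09]
  ]
}}

```text
time: 1.1
tool_pos: [0.4303, -0.3255, 0.0993]
tool_rot: [-3.139, 0.001, 0.325]
contact_force: [-0.3, 0.8, -0.3]
opening: 0.09
grip_force: 0.0
```

Call:
{"api": "arm_command", "payload": {
  "moves": [
    [[0,0,0],[0,0,0],0.09],
    [[0,0,0.02],[0,0,0],0.09],
    [[0,0,0.045],[0,0,0],0.09],
    [[0,0,0.06],[0,0,0],0.09],
    [[0,0,0.06],[0,0,0],0.09]
  ]
}}

```text
time: 1.6
tool_pos: [0.4269, -0.3279, 0.0394]
tool_rot: [-3.138, 0.002, 0.321]
contact_force: [0.2, 0.1, 0.5]
opening: 0.0903
grip_force: 0.0
```

Run:
```python
from h import *
snap('top','t1.png',(300,160,460,280),5)
s=robot.observe();print(s['tool_pos'],s['tool_rot'],s['qpos'])
goto(.430,-.3265,.005,18.5)
```

```text
[ 0.42775628 -0.32837644  0.04058279] [-3.14046434e+00  9.14470746e-04  3.21390188e-01] [-7.96672204e-01  5.86583824e-01  1.70640175e+00 -4.37627645e-04
  8.50021782e-01  4.53023503e-01]
[ 0.0028 -0.001   0.0356] [-0.0011  0.0009 -0.0015]
```

View pics/t1.png

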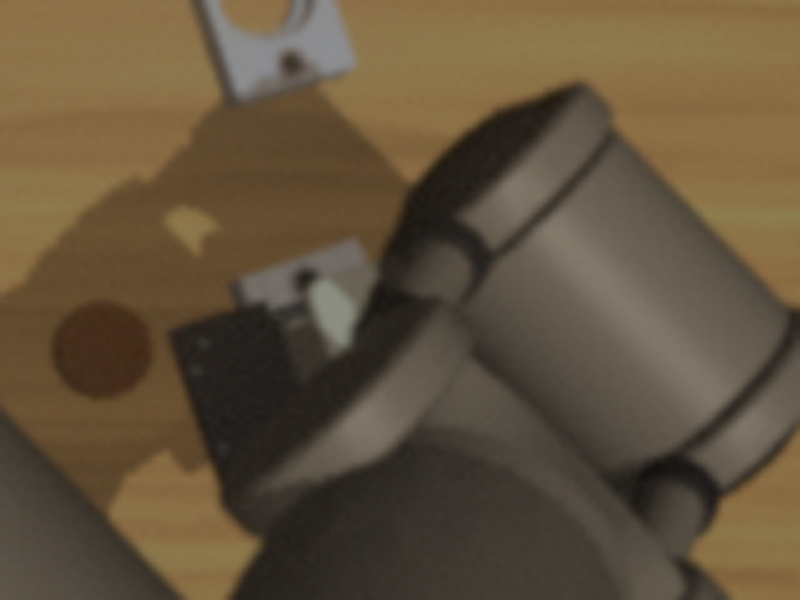

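The arm hides the block here, except for its end at (300,270), which lines up with the gripper. The brown disc at (100,350) lies close to the left finger, so I'll narrow the opening before going down.

Call:
{"api": "arm_command", "payload": {
  "moves": [
    [[0.002,-0.001,0],[0,0,0],0.076],
    [[0.002,-0.001,0],[0,0,0],0.076],
    [[0.002,-0.001,0.012],[0,0,0],0.076],
    [[0.002,-0.001,0.025],[0,0,0],0.076],
    [[0.002,-0.001,0.0335],[0,0,0],0.076]
  ]
}}

```text
time: 2.15
tool_pos: [0.43, -0.3255, 0.0057]
tool_rot: [-3.14, 0.001, 0.323]
contact_force: [-0.2, -0.7, -0.2]
opening: 0.0758
grip_force: 0.0
```

Run:
```python
from h import *
goto(.430,-.3265,.005,18.5)
b=at('top',(320.4,229.5),.018);print(b,Ro.from_euler('z',-18.5,degrees=True).apply(b-[.43,-.3265,0]))
print(robot.observe()['contact_force'])
```

```text
[-0.0003  0.0009  0.0007] [-0.0015  0.0008  0.0001]
[ 0.43166141 -0.21956618  0.018     ] [0.03550615 0.10088069 0.018     ]
[-0.20570169 -0.67272939 -0.24722874]
```

Clear of the disc. Now I'll grip the block and lift it slowly.

Call:
{"api": "arm_command", "payload": {
  "moves": [
    [[0,0,0],[0,0,0],0.05],
    [[0,0,0],[0,0,0],0.05],
    [[0,0,0],[0,0,0],0.05],
    [[0,0,0],[0,0,0],0.05],
    [[0,0,0],[0,0,0],0.05]
  ],
  "squeeze": 40
}}

```text
time: 2.65
tool_pos: [0.4305, -0.326, 0.0072]
tool_rot: [-3.142, 0.0, 0.323]
contact_force: [-0.2, 0.2, -3.9]
opening: 0.0595
grip_force: 39.9
```

Call:
{"api": "arm_command", "payload": {
  "moves": [
    [[0,0,-0.004],[0,0,0],0.05],
    [[0,0,-0.015],[0,0,0],0.05],
    [[0,0,-0.035],[0,0,0],0.05],
    [[0,0,-0.055],[0,0,0],0.05],
    [[0,0,-0.07],[0,0,0],0.05]
  ]
}}

```text
time: 3.15
tool_pos: [0.4309, -0.3264, 0.0793]
tool_rot: [3.14, -0.001, 0.323]
contact_force: [-0.6, -0.4, -4.5]
opening: 0.0594
grip_force: 39.9
```

Call:
{"api": "arm_command", "payload": {
  "moves": [
    [[0,0,-0.018],[0,0,0],0.05],
    [[0,0,-0.03],[0,0,0],0.05],
    [[0,0,-0.035],[0,0,0],0.05],
    [[0,0,-0.035],[0,0,0],0.05],
    [[0,0,-0.035],[0,0,0],0.05]
  ]
}}

```text
time: 3.65
tool_pos: [0.4303, -0.3258, 0.1117]
tool_rot: [-3.141, 0.001, 0.323]
contact_force: [0.1, -0.5, -4.8]
opening: 0.0601
grip_force: 39.9
```

Run:
```python
from h import *
s=robot.observe()
a=goto(.455,-.05,.12,18.5)
a=goto(.4882,.2437,.12,18.5,a)
print(s['qpos'],s['torque'])
```

```text
[ 0.1109 -0.2537 -0.0082] [-0.0009  0.0005 -0.0001]
[ 0.1247 -0.268  -0.    ] [0. 0. 0.]
[-7.90087088e-01  4.87535876e-01  1.64104662e+00 -6.34324074e-05
  1.01408278e+00  4.57966598e-01] [ 0.05656409 -0.0058004   0.00887761]
```

Call:
{"api": "arm_command", "payload": {
  "moves": [
    [[0.003,-0.007,-0.002],[0,0,0],0.05],
    [[0.01,-0.022,-0.004],[0,0,0],0.05],
    [[0.02,-0.044,-0.006],[0,0,0],0.05],
    [[0.032,-0.071,-0.008],[0,0,0],0.05],
    [[0.045,-0.1,-0.008],[0,0,0],0.05]
  ]
}}

```text
time: 4.15
tool_pos: [0.4414, -0.2149, 0.1202]
tool_rot: [-3.141, 0.0, 0.322]
contact_force: [0.4, -0.5, -5.1]
opening: 0.0594
grip_force: 39.9
```

Call:
{"api": "arm_command", "payload": {
  "moves": [
    [[0.0144,-0.032,0],[0,0,0],0.05],
    [[0.0288,-0.064,0],[0,0,0],0.05],
    [[0.0432,-0.096,0],[0,0,0],0.05],
    [[0.0576,-0.128,0],[0,0,0],0.05],
    [[0.072,-0.16,0],[0,0,0],0.05]
  ]
}}

```text
time: 4.65
tool_pos: [0.4583, -0.0398, 0.1202]
tool_rot: [-3.141, 0.0, 0.323]
contact_force: [-0.6, 0.2, -4.7]
opening: 0.0594
grip_force: 39.9
```

Call:
{"api": "arm_command", "payload": {
  "moves": [
    [[0.0144,-0.032,0],[0,0,0],0.05],
    [[0.0288,-0.064,0],[0,0,0],0.05],
    [[0.0432,-0.096,0],[0,0,0],0.05],
    [[0.0556,-0.124,0],[0,0,0],0.05],
    [[0.064,-0.142,0],[0,0,0],0.05]
  ]
}}

```text
time: 5.15
tool_pos: [0.4735, 0.1157, 0.1201]
tool_rot: [-3.141, 0.001, 0.325]
contact_force: [-0.4, 0.1, -4.6]
opening: 0.0599
grip_force: 39.9
```

Run:
```python
from h import *
goto(.4882,.2437,.12,18.5)
```

```text
[ 5.480e-02 -1.166e-01  1.000e-04] [-0.0007  0.0006  0.0021]
```

Call:
{"api": "arm_command", "payload": {
  "moves": [
    [[0.014,-0.03,0],[0,0,0],0.05],
    [[0.028,-0.06,0],[0,0,0],0.05],
    [[0.041,-0.088,0],[0,0,0],0.05],
    [[0.05,-0.107,0],[0,0,0],0.05],
    [[0.0548,-0.1166,0],[0,0,0],0.05]
  ]
}}

```text
time: 5.65
tool_pos: [0.4884, 0.243, 0.1199]
tool_rot: [-3.141, 0.001, 0.325]
contact_force: [0.9, 0.3, -4.5]
opening: 0.06
grip_force: 39.9
```

Call:
{"api": "arm_command", "payload": {
  "moves": [
    [[0,0,0],[0,0,0],0.05],
    [[0,0,0.01],[0,0,0],0.05],
    [[0,0,0.03],[0,0,0],0.05],
    [[0,0,0.05],[0,0,0],0.05],
    [[0,0,0.05],[0,0,0],0.05]
  ]
}}

```text
time: 6.15
tool_pos: [0.4873, 0.2385, 0.0671]
tool_rot: [3.141, 0.007, 0.321]
contact_force: [0.1, -0.9, -4.4]
opening: 0.0597
grip_force: 39.9
```

Run:
```python
from h import *
snap('top','t2.png'); snap('side','s2.png')
f=lambda im,x,y:cv2.resize(im[y:y+100,x:x+100],None,fx=4,fy=4,interpolation=cv2.INTER_CUBIC)
cv2.imwrite('pics/c2.png',cv2.convertScaleAbs(np.hstack([f(cv2.imread('pics/raw_t2.png'),78,154),f(cv2.imread('pics/raw_s2.png'),126,180)]),alpha=1.5))
print(*[robot.observe()[k] for k in('tool_pos','tool_rot','contact_force')])
goto(.4882,.2437,.06,18.5)
```

```text
[0.4894908  0.23954935 0.06991389] [3.14140632e+00 1.37819246e-03 3.21576420e-01] [-0.04816136  0.69113813 -4.20164034]
[ 0.0001 -0.0043  0.0099] [ 0.0002  0.0014 -0.0013]
```

View pics/c2.png

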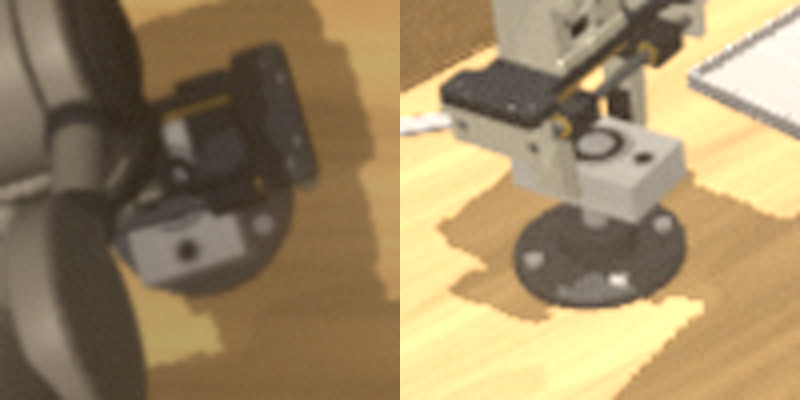

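The side view (right half) shows the bearing at crop (597,146), flush in the block, with the post under it at about (594,212). I'll compare those positions.

Run:
```python
from h import *
for k in (.0885,.0905): print(at('side',(126+197.5/4-.5,180+146.5/4-.5),k))
print('hole',at('side',(126+243/4-.5,180+157.5/4-.5),.0895))
ps=[]
import numpy as np
for _ in range(3): robot.read_camera('side'); ps.append(robot.observe()['tool_pos'])
print(np.array(ps))
goto(.4882,.2437,.069,18.5,(np.mean(ps,0),Ro.from_euler('xyz',robot.observe()['tool_rot'])))
```

```text
[0.4874118  0.23730924 0.0885    ]
[0.48492393 0.23886721 0.0905    ]
hole [0.45531842 0.22444709 0.0895    ]
[[0.49011677 0.23992723 0.07067008]
 [0.49040626 0.24019782 0.0710834 ]
 [0.49047241 0.24036688 0.07121899]]
[-0.0009 -0.004   0.002 ] [ 0.0002 -0.002  -0.0006]
```

Call:
{"api": "arm_command", "payload": {
  "moves": [
    [[0,-0.0045,0],[0,0,0],0.05],
    [[0,-0.0045,0],[0,0,0],0.05],
    [[0,-0.0045,0],[0,0,0],0.05],
    [[0,-0.0045,0],[0,0,0],0.05],
    [[0,-0.0045,0],[0,0,0],0.05]
  ]
}}

```text
time: 6.9
tool_pos: [0.4883, 0.2448, 0.0702]
tool_rot: [3.141, -0.0, 0.323]
contact_force: [-0.1, -0.3, -5.2]
opening: 0.0598
grip_force: 39.9
```

Run:
```python
from h import *
s=robot.observe();print(s['tool_pos'],s['tool_rot'])
goto(.4882,.2440,.038,18.5)
```

```text
[0.48829116 0.24479691 0.07022877] [ 3.14147732e+00 -7.84048875e-05  3.22865189e-01]
[-0.0003  0.0007  0.0322] [ 0.0001 -0.0001 -0.    ]
```

Call:
{"api": "arm_command", "payload": {
  "moves": [
    [[0,0,0.005],[0,0,0],0.05],
    [[0,0,0.012],[0,0,0],0.05],
    [[0,0,0.019],[0,0,0],0.05],
    [[0,0,0.026],[0,0,0],0.05],
    [[0,0,0.028],[0,0,0],0.05]
  ]
}}

```text
time: 7.4
tool_pos: [0.4878, 0.2446, 0.0411]
tool_rot: [3.141, 0.002, 0.323]
contact_force: [-0.8, -0.0, -4.2]
opening: 0.0598
grip_force: 39.9
```

Call:
{"api": "arm_command", "payload": {
  "moves": [
    [[0,0,0],[0,0,0],0.05],
    [[0,0,0.001],[0,0,0],0.05],
    [[0,0,0.002],[0,0,0],0.05],
    [[0,0,0.003],[0,0,0],0.05],
    [[0,0,0.003],[0,0,0],0.05]
  ]
}}

```text
time: 7.9
tool_pos: [0.4882, 0.2448, 0.0392]
tool_rot: [3.142, -0.0, 0.323]
contact_force: [-0.4, 0.5, -3.7]
opening: 0.0599
grip_force: 39.9
```

Call:
{"api": "arm_command", "payload": {
  "moves": [
    [[0,0,0.0005],[0,0,0],0.05],
    [[0,0,0.001],[0,0,0],0.05],
    [[0,0,0.0015],[0,0,0],0.05],
    [[0,0,0.0015],[0,0,0],0.05],
    [[0,0,0.0015],[0,0,0],0.05]
  ]
}}

```text
time: 8.4
tool_pos: [0.4883, 0.2448, 0.0377]
tool_rot: [3.142, 0.0, 0.323]
contact_force: [0.1, 0.4, -3.4]
opening: 0.0596
grip_force: 39.9
```

Call:
{"api": "arm_command", "payload": {
  "moves": [
    [[0,0,0.0005],[0,0,0],0.05],
    [[0,0,0.001],[0,0,0],0.05],
    [[0,0,0.001],[0,0,0],0.05],
    [[0,0,0.001],[0,0,0],0.05],
    [[0,0,0.001],[0,0,0],0.05]
  ]
}}

```text
time: 8.9
tool_pos: [0.4884, 0.2448, 0.0371]
tool_rot: [3.141, -0.0, 0.323]
contact_force: [-1.9, -2.0, 5.5]
opening: 0.0595
grip_force: 39.9
```

The wrist force went from −3.4 to +5.5 N, so the block is seated. I'll open and back off.

Call:
{"api": "arm_command", "payload": {
  "moves": [
    [[0,0,0],[0,0,0],0.062],
    [[0,0,0],[0,0,0],0.068],
    [[0,0,0],[0,0,0],0.076],
    [[0,0,0],[0,0,0],0.076],
    [[0,0,0],[0,0,0],0.076]
  ]
}}

```text
time: 9.4
tool_pos: [0.4883, 0.2448, 0.0366]
tool_rot: [3.141, 0.0, 0.323]
contact_force: [-0.4, 0.1, 0.3]
opening: 0.076
grip_force: 0.0
```

Call:
{"api": "arm_command", "payload": {
  "moves": [
    [[0,0,-0.01],[0,0,0],0.076],
    [[0,0,-0.03],[0,0,0],0.076],
    [[0,0,-0.055],[0,0,0],0.076],
    [[0,0,-0.08],[0,0,0],0.076],
    [[0,0,-0.1],[0,0,0],0.076]
  ]
}}

```text
time: 9.9
tool_pos: [0.4887, 0.2449, 0.139]
tool_rot: [3.142, -0.002, 0.323]
contact_force: [0.4, -1.2, -0.9]
opening: 0.0763
grip_force: 0.0
```

Call:
{"api": "arm_command", "payload": {
  "moves": [
    [[0,0.03,-0.02],[0,0,0],0.076],
    [[0,0.065,-0.04],[0,0,0],0.076],
    [[0,0.1,-0.04],[0,0,0],0.076],
    [[0,0.13,-0.04],[0,0,0],0.076],
    [[0,0.14,-0.04],[0,0,0],0.076]
  ]
}}

```text
time: 10.4
tool_pos: [0.5335, 0.1096, 0.1776]
tool_rot: [3.141, -0.001, 0.32]
contact_force: [-0.1, -0.1, -1.1]
opening: 0.0761
grip_force: 0.0
```

Run:
```python
from h import *
snap('top','t3.png'); snap('side','s3.png')
f=lambda im,x,y:cv2.resize(im[y:y+80,x:x+80],None,fx=5,fy=5,interpolation=cv2.INTER_CUBIC)
cv2.imwrite('pics/c3.png',cv2.convertScaleAbs(np.hstack([f(cv2.imread('pics/raw_t3.png'),88,164),f(cv2.imread('pics/raw_s3.png'),136,190)]),alpha=1.5))
```

```text
(no output)
```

View pics/c3.png

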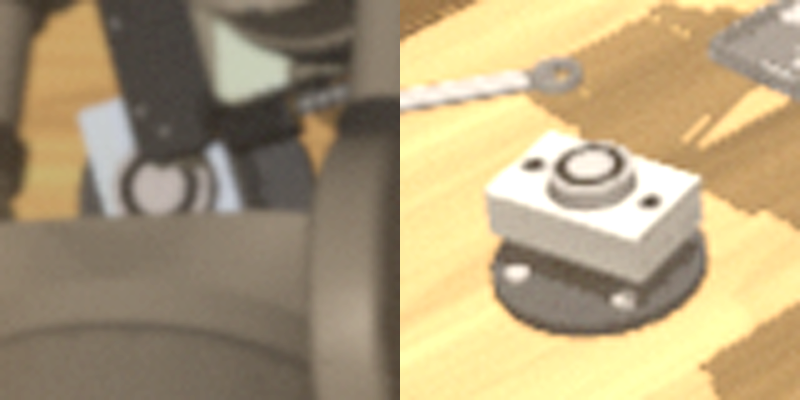

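The block sits flat on the stand and the bearing is raised: its top is at crop (592,163) in the side view, with about the same step visible all round. Next is the bearing grasp.

Run:
```python
from h import *
print(at('side',(136+192.5/5-.5,190+163.5/5-.5),.070))
a=goto(.4883,.2448,.14,18.5)
```

```text
[0.4892309  0.24100237 0.07      ]
[-0.0003 -0.141   0.0371] [ 0.0001 -0.0005 -0.0024]
```

Call:
{"api": "arm_command", "payload": {
  "moves": [
    [[0,-0.025,0],[0,0,0],0.076],
    [[0,-0.065,0],[0,0,0],0.076],
    [[0,-0.105,0.015],[0,0,0],0.076],
    [[0,-0.132,0.03],[0,0,0],0.076],
    [[0,-0.141,0.037],[0,0,0],0.076]
  ]
}}

```text
time: 11.0
tool_pos: [0.4853, 0.2491, 0.1386]
tool_rot: [-3.141, 0.002, 0.327]
contact_force: [0.3, 0.1, -0.5]
opening: 0.0761
grip_force: 0.0
```

Call:
{"api": "arm_command", "payload": {
  "moves": [
    [[0,0,0],[0,0,0],0.076],
    [[0,0,0.012],[0,0,0],0.076],
    [[0,0,0.032],[0,0,0],0.076],
    [[0,0,0.052],[0,0,0],0.076],
    [[0,0,0.055],[0,0,0],0.076]
  ]
}}

```text
time: 11.5
tool_pos: [0.4872, 0.2441, 0.0826]
tool_rot: [3.141, 0.004, 0.321]
contact_force: [0.0, -0.2, -0.1]
opening: 0.0758
grip_force: 0.0
```

Call:
{"api": "arm_command", "payload": {
  "moves": [
    [[0,0,0],[0,0,0],0.076],
    [[0,0,0],[0,0,0],0.076],
    [[0,0,0],[0,0,0],0.076],
    [[0,0,0],[0,0,0],0.076],
    [[0,0,0],[0,0,0],0.076]
  ]
}}

```text
time: 12.0
tool_pos: [0.4882, 0.2458, 0.0852]
tool_rot: [3.142, -0.001, 0.323]
contact_force: [-0.7, 1.2, -0.4]
opening: 0.076
grip_force: 0.0
```

Run:
```python
from h import *
a=goto(.4885,.2445,.0605,18.5)
```

```text
[-0.0002  0.0014  0.0247] [ 0.0001 -0.001  -0.    ]
```

Call:
{"api": "arm_command", "payload": {
  "moves": [
    [[0,0.0008,0.006],[0,0,0],0.07],
    [[0,0.0008,0.014],[0,0,0],0.07],
    [[0,0.0008,0.021],[0,0,0],0.07],
    [[0,0.0008,0.0245],[0,0,0],0.07],
    [[0,0.0008,0.0245],[0,0,0],0.07]
  ]
}}

```text
time: 12.5
tool_pos: [0.4877, 0.2448, 0.0592]
tool_rot: [3.142, 0.002, 0.323]
contact_force: [0.4, -0.1, -0.1]
opening: 0.0696
grip_force: 0.0
```

Call:
{"api": "arm_command", "payload": {
  "moves": [
    [[0,0,0],[0,0,0],0.06],
    [[0,0,0],[0,0,0],0.05],
    [[0,0,0],[0,0,0],0.036],
    [[0,0,0],[0,0,0],0.036],
    [[0,0,0],[0,0,0],0.036]
  ],
  "squeeze": 25
}}

```text
time: 13.0
tool_pos: [0.4883, 0.245, 0.0604]
tool_rot: [3.141, -0.0, 0.323]
contact_force: [-0.6, 0.2, 0.4]
opening: 0.045
grip_force: 25.0
```

Call:
{"api": "arm_command", "payload": {
  "moves": [
    [[0,0,-0.001],[0,0,0],0.036],
    [[0,0,-0.003],[0,0,0],0.036],
    [[0,0,-0.006],[0,0,0],0.036],
    [[0,0,-0.01],[0,0,0],0.036],
    [[0,0,-0.015],[0,0,0],0.036]
  ],
  "squeeze": 35
}}

```text
time: 13.5
tool_pos: [0.4881, 0.245, 0.0755]
tool_rot: [3.142, 0.0, 0.323]
contact_force: [0.6, 0.1, -2.0]
opening: 0.0446
grip_force: 35.0
```

Call:
{"api": "arm_command", "payload": {
  "moves": [
    [[0,0,-0.006],[0,0,0],0.036],
    [[0,0,-0.016],[0,0,0],0.036],
    [[0,0,-0.03],[0,0,0],0.036],
    [[0,0,-0.04],[0,0,0],0.036],
    [[0,0,-0.045],[0,0,0],0.036]
  ]
}}

```text
time: 14.0
tool_pos: [0.4888, 0.2452, 0.1217]
tool_rot: [3.142, -0.002, 0.323]
contact_force: [0.2, -0.4, -2.0]
opening: 0.0451
grip_force: 35.0
```

Run:
```python
from h import *
snap('top','t4.png'); snap('side','s4.png')
im=cv2.imread('pics/raw_s4.png')[150:270,110:230]
cv2.imwrite('pics/c4.png',cv2.convertScaleAbs(cv2.resize(im,None,fx=5,fy=5,interpolation=cv2.INTER_CUBIC),alpha=1.4))
a=goto(.5356,-.0069,.12,8.9)
goto(.5356,-.0069,.06,8.9,a)
```

```text
[-0.0354  0.2539  0.0011] [-1.000e-04 -1.700e-03  1.674e-01]
[ 0.   -0.    0.06] [0. 0. 0.]
```

View pics/c4.png

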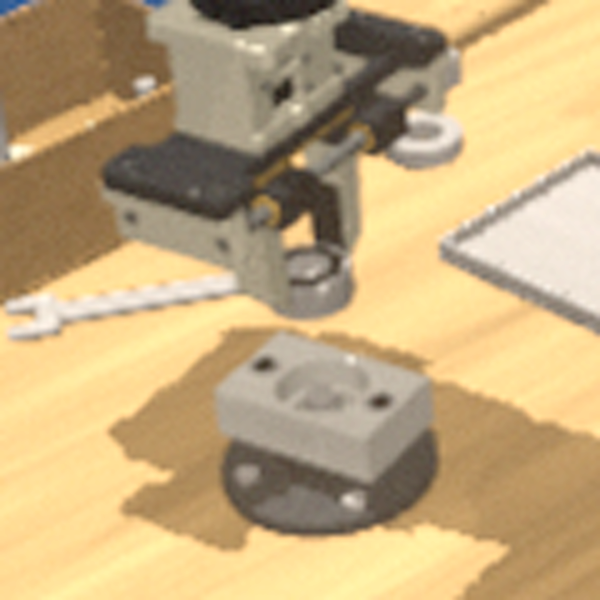

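The bearing is out and level in the fingers at (315,280). The block stays flat on the stand at (325,405) with its recess empty. Now over to the tray.

Call:
{"api": "arm_command", "payload": {
  "moves": [
    [[-0.001,0.008,0],[0,0,0],0.036],
    [[-0.003,0.024,0],[0,0,0],0.036],
    [[-0.007,0.049,0],[0,0,0],0.036],
    [[-0.011,0.08,0],[0,0,0],0.036],
    [[-0.016,0.113,0],[0,0,0],0.036]
  ]
}}

```text
time: 14.6
tool_pos: [0.5087, 0.1307, 0.1196]
tool_rot: [3.141, 0.001, 0.323]
contact_force: [-0.7, -0.5, -1.7]
opening: 0.0449
grip_force: 35.0
```

Call:
{"api": "arm_command", "payload": {
  "moves": [
    [[-0.005,0.035,0],[0,0,0],0.036],
    [[-0.01,0.07,0],[0,0,0],0.036],
    [[-0.015,0.102,0.01],[0,0,0],0.036],
    [[-0.018,0.128,0.025],[0,0,0],0.036],
    [[-0.019,0.141,0.035],[0,0,0],0.036]
  ]
}}

```text
time: 15.1
tool_pos: [0.5351, -0.0102, 0.0839]
tool_rot: [-3.142, 0.002, 0.32]
contact_force: [0.4, -0.0, -1.8]
opening: 0.0448
grip_force: 35.0
```

Call:
{"api": "arm_command", "payload": {
  "moves": [
    [[0,0,0],[0,0,0],0.036],
    [[0,0,0.01],[0,0,0],0.036],
    [[0,0,0.025],[0,0,0],0.036],
    [[0,0,0.04],[0,0,0],0.036],
    [[0,0,0.045],[0,0,0],0.036]
  ]
}}

```text
time: 15.6
tool_pos: [0.5345, -0.0055, 0.0389]
tool_rot: [-3.14, 0.002, 0.325]
contact_force: [0.2, -0.2, -0.5]
opening: 0.0452
grip_force: 35.0
```

Call:
{"api": "arm_command", "payload": {
  "moves": [
    [[0,0,0],[0,0,0],0.036],
    [[0,0,0.005],[0,0,0],0.036],
    [[0,0,0.01],[0,0,0],0.036],
    [[0,0,0.015],[0,0,0],0.036],
    [[0,0,0.015],[0,0,0],0.036]
  ]
}}

```text
time: 16.1
tool_pos: [0.5352, -0.007, 0.0246]
tool_rot: [-3.141, 0.001, 0.323]
contact_force: [0.7, -0.5, -1.5]
opening: 0.0448
grip_force: 35.0
```

Call:
{"api": "arm_command", "payload": {
  "moves": [
    [[0,0,0.003],[0,0,0],0.036],
    [[0,0,0.006],[0,0,0],0.036],
    [[0,0,0.009],[0,0,0],0.036],
    [[0,0,0.011],[0,0,0],0.036],
    [[0,0,0.011],[0,0,0],0.036]
  ]
}}

```text
time: 16.6
tool_pos: [0.5354, -0.007, 0.0138]
tool_rot: [-3.141, 0.001, 0.323]
contact_force: [-0.5, 0.2, -0.9]
opening: 0.0449
grip_force: 35.0
```

Call:
{"api": "arm_command", "payload": {
  "moves": [
    [[0,0,0.0005],[0,0,0],0.036],
    [[0,0,0.001],[0,0,0],0.036],
    [[0,0,0.001],[0,0,0],0.036],
    [[0,0,0.001],[0,0,0],0.036],
    [[0,0,0.001],[0,0,0],0.036]
  ]
}}

```text
time: 17.1
tool_pos: [0.5356, -0.007, 0.0133]
tool_rot: [3.141, -0.0, 0.323]
contact_force: [-0.6, 0.4, -1.4]
opening: 0.0448
grip_force: 35.0
```

Call:
{"api": "arm_command", "payload": {
  "moves": [
    [[0,0,0.0005],[0,0,0],0.036],
    [[0,0,0.001],[0,0,0],0.036],
    [[0,0,0.001],[0,0,0],0.036],
    [[0,0,0.001],[0,0,0],0.036],
    [[0,0,0.001],[0,0,0],0.036]
  ]
}}

```text
time: 17.6
tool_pos: [0.5356, -0.007, 0.0122]
tool_rot: [3.142, 0.0, 0.323]
contact_force: [0.1, 0.7, -2.6]
opening: 0.0449
grip_force: 35.0
```

Call:
{"api": "arm_command", "payload": {
  "moves": [
    [[0,0,0.0005],[0,0,0],0.036],
    [[0,0,0.0005],[0,0,0],0.036],
    [[0,0,0.0005],[0,0,0],0.036],
    [[0,0,0.0005],[0,0,0],0.036],
    [[0,0,0.0005],[0,0,0],0.036]
  ]
}}

```text
time: 18.1
tool_pos: [0.5356, -0.007, 0.0117]
tool_rot: [3.142, 0.0, 0.323]
contact_force: [0.9, -0.6, -1.4]
opening: 0.0448
grip_force: 35.0
```

Call:
{"api": "arm_command", "payload": {
  "moves": [
    [[0,0,0.0005],[0,0,0],0.036],
    [[0,0,0.0005],[0,0,0],0.036],
    [[0,0,0.0005],[0,0,0],0.036],
    [[0,0,0.0005],[0,0,0],0.036],
    [[0,0,0.0005],[0,0,0],0.036]
  ]
}}

```text
time: 18.6
tool_pos: [0.5357, -0.007, 0.0114]
tool_rot: [3.141, -0.0, 0.323]
contact_force: [-0.1, 0.3, 3.1]
opening: 0.045
grip_force: 35.0
```

Call:
{"api": "arm_command", "payload": {
  "moves": [
    [[0,0,0.0005],[0,0,0],0.036],
    [[0,0,0.0005],[0,0,0],0.036],
    [[0,0,0.0005],[0,0,0],0.036],
    [[0,0,0.0005],[0,0,0],0.036],
    [[0,0,0.0005],[0,0,0],0.036]
  ]
}}

```text
time: 19.1
tool_pos: [0.5357, -0.007, 0.0114]
tool_rot: [3.141, -0.0, 0.323]
contact_force: [-3.7, 0.4, 8.4]
opening: 0.0451
grip_force: 35.0
```

The bearing is on the tray floor, at the expected height of 0.0114 m. I'll release, lift and retreat.

Call:
{"api": "arm_command", "payload": {
  "moves": [
    [[0,0,-0.0005],[0,0,0],0.046],
    [[0,0,-0.0005],[0,0,0],0.05],
    [[0,0,-0.0005],[0,0,0],0.06],
    [[0,0,-0.0005],[0,0,0],0.068],
    [[0,0,-0.0005],[0,0,0],0.068]
  ]
}}

```text
time: 19.6
tool_pos: [0.5356, -0.007, 0.011]
tool_rot: [-3.142, 0.0, 0.323]
contact_force: [-0.8, -0.8, -0.0]
opening: 0.0664
grip_force: 0.0
```

Call:
{"api": "arm_command", "payload": {
  "moves": [
    [[0,0,-0.008],[0,0,0],0.068],
    [[0,0,-0.025],[0,0,0],0.068],
    [[0,0,-0.05],[0,0,0],0.068],
    [[0,0,-0.08],[0,0,0],0.068],
    [[0,0,-0.11],[0,0,0],0.068]
  ]
}}

```text
time: 20.1
tool_pos: [0.5354, -0.007, 0.1227]
tool_rot: [3.142, 0.0, 0.323]
contact_force: [0.8, -0.3, -0.3]
opening: 0.068
grip_force: 0.0
```

Call:
{"api": "arm_command", "payload": {
  "moves": [
    [[-0.01,0.03,-0.01],[0,0,0],0.068],
    [[-0.02,0.07,-0.02],[0,0,0],0.068],
    [[-0.03,0.11,-0.03],[0,0,0],0.068],
    [[-0.04,0.15,-0.03],[0,0,0],0.068],
    [[-0.05,0.18,-0.03],[0,0,0],0.068]
  ]
}}

```text
time: 20.6
tool_pos: [0.5455, -0.196, 0.1523]
tool_rot: [3.14, -0.001, 0.322]
contact_force: [0.4, 0.1, -0.9]
opening: 0.068
grip_force: 0.0
```

Run:
```python
from h import *
snap('top','t5.png',None,1.5625); snap('side','s5.png')
im=cv2.imread('pics/raw_s5.png')[150:270,130:290]
cv2.imwrite('pics/c5.png',cv2.convertScaleAbs(cv2.resize(im,None,fx=5,fy=5,interpolation=cv2.INTER_CUBIC),alpha=1.4))
```

```text
(no output)
```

View pics/c5.png

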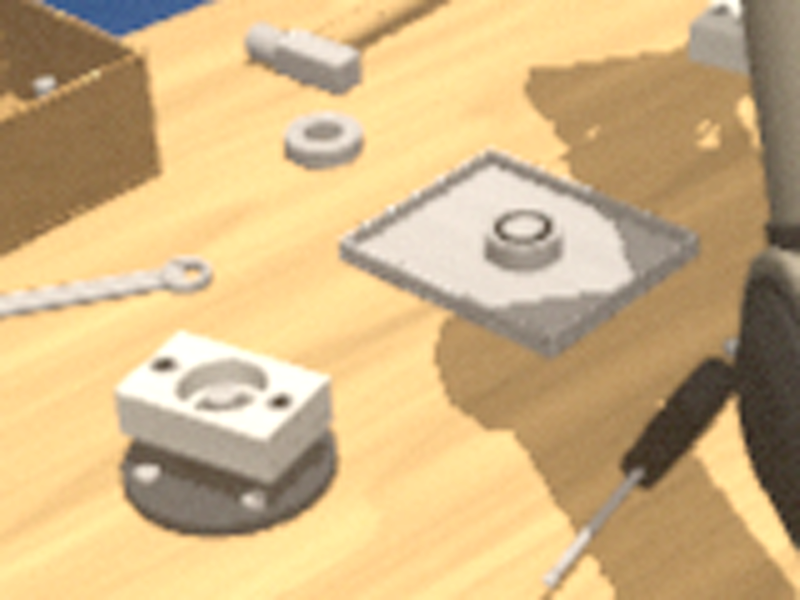

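View pics/t5.png

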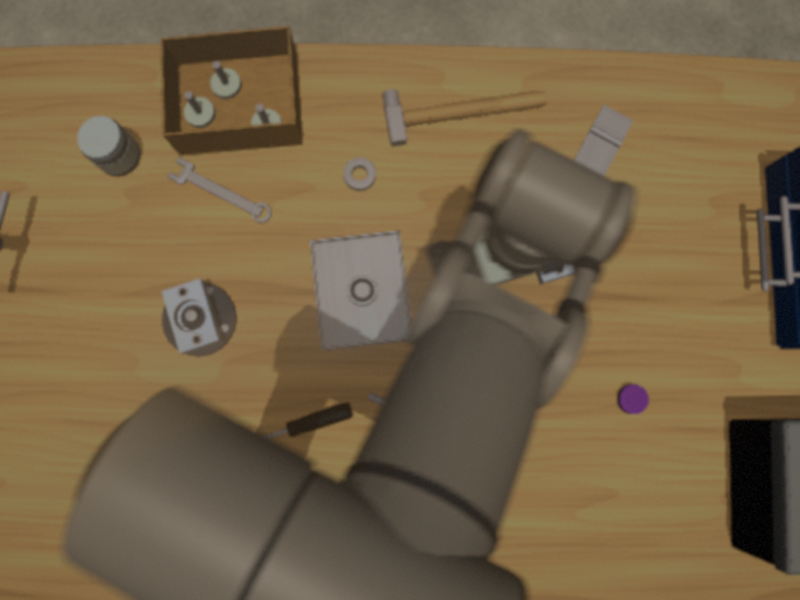

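The bearing lies flat in the tray at (362,290) in the top view. The block is on the stand at (190,316), with the post centred in its recess, and the arm is clear.

```bash
python3 -c "from cell import robot; print(robot.hand_in())"
```

```text
the job is handed in; nothing more can be done
None
```

The job is handed in: the block sits flat on the stand over the post, and the bearing lies flat in the tray with the arm clear of both, after about 21 s of robot time.

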